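Clamp the lid on the stain canister

TASK

Close the hinged lid of the metal stain canister fully, then swing its wire bail up from the front, over the hump on the lid and past centre until it is fully home against its stop, so that it clamps the lid shut. Leave the brush, the screwdriver, the sanding block and the paint tin where they are, and let go at the end.

Things in the scene. Friction and masses are not known exactly. Their poses are not given: they have to be found in the camera images.
- canister: Bare metal canister, 92 mm across, rim 142 mm above the bench, in a square plywood cradle (130 x 130 x 18 mm) screwed to the bench: it cannot move. Origin on its vertical axis at bench height; x runs level from its front (bail side, -x, roughly to the robot) to its back (lid hinge, +x), y along the lid hinge and the bail's pivots, z up.
- lid_hinge (a point): Point on the lid's hinge axis (parallel to the canister's y), fixed: 56 mm behind the canister's axis (+x), 142 mm above the bench.
- lid (a joint): Lid hinge, rad: 0 = fully shut, grows as the front of the lid rises, stop at 1.6. It starts open (0.8 to 1.45). The hinge is stiff: the lid stays where it is left and must be pushed all the way down; about 2 to 5 N at the lip moves it.
- lid_lip (a point): Point on the lid's upper (outer) face near its front edge, 98 mm from the hinge axis along the lid: a good place to push. The lid is a steel disc 104 mm across, 12 mm thick, front edge 108 mm from the hinge axis; shut, its upper face is 154 mm above the bench. The point turns with the lid: z square to the upper face, x along the lid to the hinge.
- lid_hump (a point): Top of the smooth rounded hump in the middle of the lid's upper face, 56 mm from the hinge axis along the lid. The hump is 58 mm long along y, 48 mm wide and rises 31 mm above that face (185 mm above the bench when shut). It is sprung: it sinks square into the lid by up to 10 mm at 3 N per mm. The point turns with the lid.
- bail_pivot (a point): Midpoint of the bail's pivot axis (parallel to the canister's y), fixed: on the canister's axis, 100 mm above the bench. The bail is a U of 6 mm wire, 130 mm wide over its arms; its cross bar, with a smooth 12 mm roller sleeve in the middle, is 85 mm from the pivot axis. When swung up the bar rides over the shut lid's hump.
- bail (a joint): Bail angle, rad: 0 = level to the front, 1.571 = straight up (centre), 1.771 = stop past centre, locked. Starts -0.35 to 0.35; stays where left (1 N moves it). From 1.32 its bar rides up the shut lid's sprung hump and presses it in, 6 mm at 1.571, 2.5 mm left at the stop. This takes about 3 to 6 N at the grip; from about 1.64 it snaps on by itself.
- bail_grip (a point): Point on the centre line of the bail's wooden paddle grip, 125 mm from the pivot axis. The paddle is 14 mm thick (along y) and 26 mm wide, and stands out on a short stem from the middle of the cross bar, away from the pivots, 98 to 148 mm from the pivot axis. Its x runs along it to the pivots; y is parallel to the canister's y. Pinched along y it can turn between pads.
- brush: Paint brush, 190 mm long, lying about 200 mm to the canister's +y side. Leave it alone.
- screwdriver: Screwdriver, 200 mm long, lying crosswise about 120 mm behind the canister. Leave it alone.
- sanding_block: Cork sanding block, 110 x 65 x 40 mm, about 185 mm to the canister's -y side and a little in front. Leave it alone.
- paint_tin: Closed paint tin, 90 mm across, 110 mm high, about 185 mm to the canister's -y side and a little behind. Leave it alone.

How it is judged:
By the outcome, as a careful person would: the job done as asked, in the order asked, and still so for the second after the job is handed in, with the robot touching nothing.
It also fails if it takes over 56 s, if anything falls off the work surface, if the arm or the gripper's body presses on something with over 40 N, if the wrist force passes 120 N, or if a joint passes its speed limit or range.

ROBOT

A 6-joint arm with a two-finger parallel gripper is mounted at the origin on the work surface. World frame = base frame: x ahead of the robot, y to its left, z up, the work surface at z = 0. Lengths are in m, angles in rad, forces in N, time in s.
With the tool pointing down it reaches from about 0.3 to 0.85 m from the base axis. Payload 5.4 kg.
Tool frame: the origin (TCP) lies on the mounting face of the last link; the fingertips stand 173 mm ahead of it and the grasp point (between the pads) lies 155 mm ahead of it (env.finger_overhang is the distance from the TCP to the fingertips, in m); y points along the fingers, z is the direction in which the jaws open and shut, and the axes are right-handed (so a half turn about y gives the same grasp; the last joint's range is limited). The gripper opens to 85 mm and grips with 20 to 120 N. Pads are 22 mm wide; open, the fingers measure 114 mm over their backs; the gripper's body (76 mm by 85 mm) begins 54 mm behind the grasp point. The pads swing forward as they close: fully open they stand 13 mm farther back than shut.
Start: joints at [0.947, 0.158, 1.597, -0, 1.386, -0.21], TCP at [0.231, 0.526, 0.405] pointing down, gripper open.
Joint ranges: [-2.91, 2.91], [-0.94, 2.29], [0.18, 2.7], [-1.29, 4.43], [0.17, 2.64], [-3, 3]. Speed limits (rad/s): [2.57, 2.57, 3.14, 3.14, 3.14, 3.14].

INTERFACE

Orientations are given as a rotation vector (axis times angle).
In Python, from station import env gives the robot as it stands.
- The arm moves only by the tool carry_out, never from a script. Its argument "steps" is a list of rows, each an object of numbers: "tx", "ty", "tz": the shift along the tool's x, y, z in m; "roll": the turn about the tool's y in degrees; "fingers": the closure, from 0 (fully open) to 1 (shut). A call has 1 to 20 rows; each row shifts and turns the pose as measured when the row begins, along the tool's axes as they then stand; what a row does not reach is not made up. A row lasts 1/12 s, in which the tool goes at most 41.7 mm and 7.16 degrees, less where a joint would pass 70% of its speed; a pose out of reach is approached as far as the arm can. A call with a gripper value outside its range is refused whole. The fingers move at their own pace and stop on an object; the grip force is fixed at half the most. Time passes only in rows, so rows that do not move let the fingers close. It gives the time, the measured TCP pose, the force and the opening at its end, in the units of the state.
- env.observe(): the state, without advancing time (a new reading comes with each control period).
- env.read_camera(name): name is "scene" or "top" or "wrist"; returns a dict with "image" (400x640x3 uint8, blue, green, red), "fx", "fy", "cx", "cy" (pixels), "xyz" and "attitude" of the camera in the world. Camera axes: x right, y down, z forward; pixel columns grow to the right and rows downward; lengths in m; the calibration is good to about 2 mm. A picture is of the moment at which its call begins. There is no depth.
- env.hand_in(): hands the job in, once; it reports no verdict.
The state is a dict: "t": time; "q": joint angles; "joint_vel": joint speeds; "effort": joint torques, N m; "eef_pos": TCP position; "orientation": TCP orientation; "wrist_force": force on the tool from outside, world axes, zero at the start; "ft_torque": the same for the moment, N m; "opening": opening from 0.0 (shut) to 1.0 (fully open).
Only numpy, scipy, OpenCV 4.12 (cv2) and the standard library are available. Lean on these libraries where they do the work, as an engineer would, in place of code of your own. Each camera call takes 0.05 s, during which the arm holds its last target.

## Working session

There is one attempt and no reset: what is moved stays moved. The work goes in short steps, Python scripts to look and compute and a tool call to move; the robot and the scene stay as the last step left them, time stands still between calls to the robot, and variables do not carry over. Pictures are saved under pics/ and viewed, and the job is handed in when it is done.

Besides the shell and the picture viewer there is one more tool, called after ">>>" as a command line: name --argument value ..., lists and objects as JSON in quotes. carry_out: Moves the arm, as the interface text tells. Its arguments: {"type":"object","properties":{"steps":{"type":"array"}},"required":["steps"]}

```bash
ls; mkdir -p pics; python3 - <<'E'
from station import env
import cv2
s=env.observe()
for k in s: print(k,s[k])
for n in ["scene","top","wrist"]:
    c=env.read_camera(n); cv2.imwrite(f"pics/a_{n}.png",c["image"])
    print(n,{k:v for k,v in c.items() if k!="image"})
E
```

```text
pics
t 0.0
q [ 9.46873179e-01  1.59068677e-01  1.59824672e+00 -5.67351586e-06
  1.38620037e+00 -2.10112642e-01]
joint_vel [-9.02176395e-04  1.60096456e-03 -4.71571336e-04  3.29798980e-05
 -5.43354917e-04  2.11849170e-04]
effort [-4.29820229e-04 -3.95998049e+01 -3.31429195e+01 -2.76398769e-04
  8.33551632e-03 -2.29241266e-05]
eef_pos [0.23106702 0.52622241 0.4036983 ]
orientation [-1.54808191  0.32527529 -0.32405233]
wrist_force [ 0.44916984 -0.2200415   0.64636527]
ft_torque [-0.03677037  0.04345609  0.02709774]
opening 0.9972490106001911
scene {'fx': 510.5452093327288, 'fy': 510.5452093327288, 'cx': 317.07244345164236, 'cy': 200.7510745023061, 'xyz': array([1.23700928, 0.30920532, 0.99293743]), 'attitude': array([-1.49529243, -2.22648519,  0.78053127])}
top {'fx': 399.3005976079981, 'fy': 399.3005976079981, 'cx': 322.39561253246586, 'cy': 203.15952087180474, 'xyz': array([0.5425    , 0.06703483, 0.94729827]), 'attitude': array([-2.16738569,  2.18236577, -0.10051072])}
wrist {'fx': 278.4061204359402, 'fy': 278.4061204359402, 'cx': 329.47912582473833, 'cy': 200.81204727284148, 'xyz': array([0.16455442, 0.5549407 , 0.37369042]), 'attitude': array([2.4209134 , 1.57993297, 0.22931413])}
```

View pics/a_scene.png

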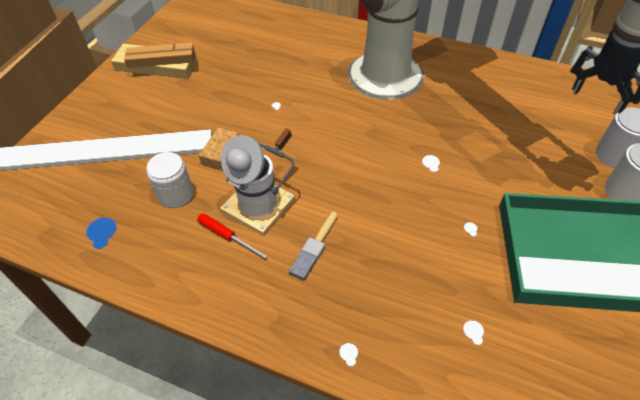

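View pics/a_top.png

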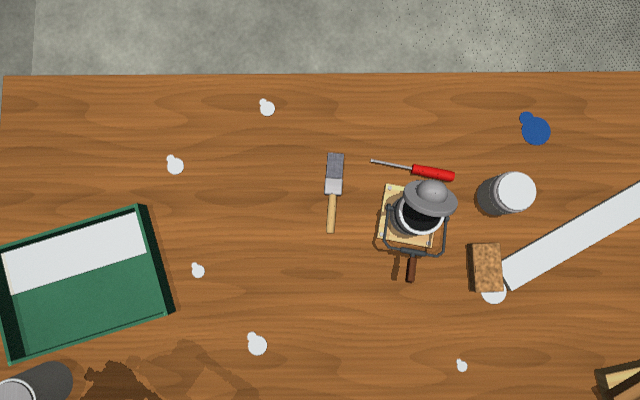

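```bash
python3 - <<'E'
import cv2
a=cv2.imread('pics/a_top.png')[110:310,190:440];cv2.imwrite('pics/b_top.png',cv2.resize(a,None,fx=3,fy=3,interpolation=cv2.INTER_CUBIC)[:600,:750])
a=cv2.imread('pics/a_scene.png')[150:350,200:450];cv2.imwrite('pics/b_scene.png',cv2.resize(a,None,fx=3,fy=3,interpolation=cv2.INTER_CUBIC))
E
python3 - <<'E'
import cv2
a=cv2.imread('pics/a_top.png')[165:295,360:470];cv2.imwrite('pics/c_top.png',cv2.resize(a,None,fx=4.5,fy=4.5,interpolation=cv2.INTER_CUBIC))
a=cv2.imread('pics/a_scene.png')[115:245,195:325];cv2.imwrite('pics/c_scene.png',cv2.resize(a,None,fx=4.5,fy=4.5,interpolation=cv2.INTER_CUBIC))
E
```

```text
(no output)
```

View pics/c_top.png

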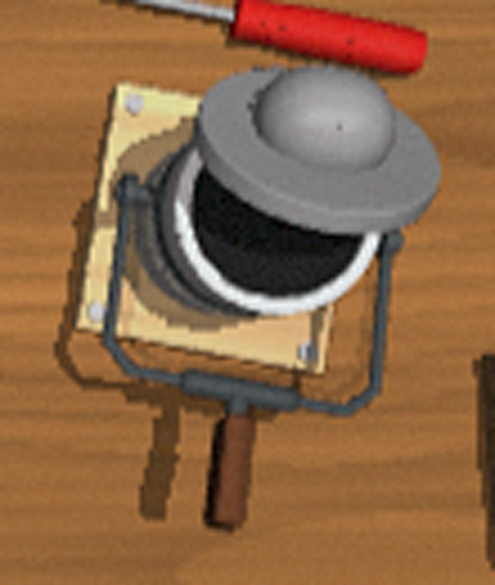

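View pics/c_scene.png

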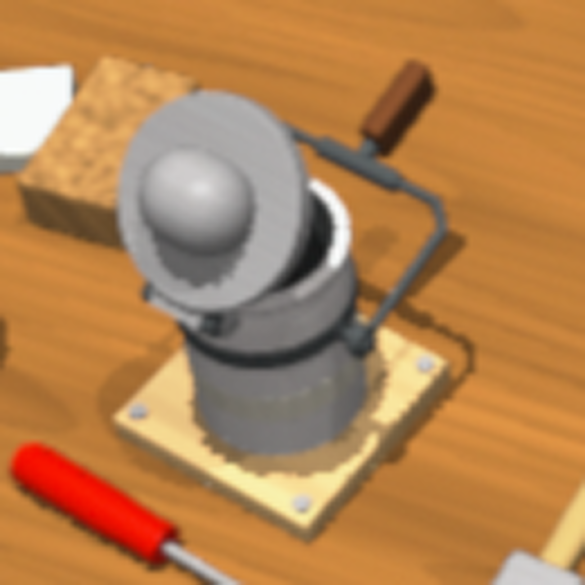

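```bash
cat > h.py <<'E'
import numpy as np, cv2
from scipy.spatial.transform import Rotation as R
from scipy.optimize import least_squares
CAL={'scene':(510.545,317.072,200.751,[1.23700928,0.30920532,0.99293743],[-1.49529243,-2.22648519,0.78053127]),
'top':(399.3006,322.3956,203.1595,[0.5425,0.06703483,0.94729827],[-2.16738569,2.18236577,-0.10051072])}
def proj(n,P):
    f,cx,cy,t,a=CAL[n]; p=R.from_rotvec(a).inv().apply(np.atleast_2d(P)-np.array(t))
    return np.c_[cx+f*p[:,0]/p[:,2],cy+f*p[:,1]/p[:,2]]
def toW(p,L):
    x,y,th=p[:3]; L=np.atleast_2d(L)
    c,s=np.cos(th),np.sin(th)
    return np.c_[x+c*L[:,0]-s*L[:,1],y+s*L[:,0]+c*L[:,1],L[:,2]]
def bail(b,r,y=0): return [-r*np.cos(b),y,.1+r*np.sin(b)]
def lid(l,r,h,y=0): # r from hinge, h above rim plane
    return [.056-r*np.cos(l)+h*np.sin(l),y,.142+r*np.sin(l)+h*np.cos(l)]
E
cat > fit.py <<'E'
from h import *
T=lambda u,v:np.array([360+u/4.5,165+v/4.5]); S=lambda u,v:np.array([195+u/4.5,115+v/4.5])
def model(p):
    b,l=p[3:5]; k=.065
    o=[('top',[k,k,.018],T(118,85)),('top',[-k,k,.018],T(78,328)),('top',[-k,-k,.018],T(322,372)),
     ('scene',[k,-k,.018],S(113,420)),('scene',[k,k,.018],S(308,535)),('scene',[-k,k,.018],S(452,360)),
     ('top',bail(b,.148),T(224,524)),('top',bail(b,.085),T(240,392)),('scene',bail(b,.148),S(424,72)),('scene',bail(b,.085),S(358,163)),
     ('top',[0,.062,.1],T(127,187)),('top',[0,-.062,.1],T(393,240)),('scene',[0,.062,.1],S(360,338))]
    return o
def res(p):
    r=[]
    for n,L,uv in model(p): r+=list((proj(n,toW(p,L))[0]-uv))
    ph=np.linspace(0,2*np.pi,361)
    C=[lid(p[4],.056+.052*np.cos(a),.012,.052*np.sin(a)) for a in ph]
    q=proj('scene',toW(p,C)); i=q
    for e,g in ((q[:,1].min(),S(0,92)[1]),(q[:,0].min(),S(119,0)[0]),(q[:,0].max(),S(304,0)[0]),(q[:,1].max(),S(0,310)[1])): r.append(e-g)
    q=proj('top',toW(p,C))
    for e,g in ((q[:,0].min(),T(197,0)[0]),(q[:,0].max(),T(441,0)[0])): r.append(e-g)
    return np.array(r)
s=min((least_squares(res,[.5,-.15,th,.2,1.1],loss='soft_l1') for th in(-.2,.2)),key=lambda s:s.cost)
p=s.x;print(p,s.cost);print(np.round(res(p),1))
for n,sub in (('top',(360,165)),('scene',(195,115))):
    im=cv2.imread(f'pics/c_{n}.png')
    d=lambda P,c,cl:cv2.polylines(im,[np.int32((proj(n,toW(p,P))-sub)*4.5)],cl,c,1)
    k=.065;d([[k,k,.018],[k,-k,.018],[-k,-k,.018],[-k,k,.018]],(0,255,0),True)
    d([bail(p[3],0,.062),bail(p[3],.085,.062),bail(p[3],.085,-.062),bail(p[3],0,-.062)],(255,255,0),False)
    d([bail(p[3],.085),bail(p[3],.148)],(255,255,0),False)
    for h in(0,.012): d([lid(p[4],.056+.052*np.cos(a),h,.052*np.sin(a)) for a in np.linspace(0,6.28,60)],(0,0,255),True)
    d([[.046*np.cos(a),.046*np.sin(a),.142] for a in np.linspace(0,6.28,60)],(255,0,255),True)
    cv2.imwrite(f'pics/fit_{n}.png',im)
E
python3 fit.py
```

```text
[ 0.59760968 -0.13426346 -0.18713408  0.24158787  0.77202421] 9.24687449658423
[-0.7 -0.6 -1.1  0.1  0.1  0.5 -1.2 -0.5 -1.4 -2.  -1.3 -0.1 -0.2  0.9
 -0.6 -0.2 -1.2  0.  -1.2 -0.  -0.3  1.4 -1.8  0.  -0.4  0.5 -0.3 -1.
 -0.3  0.  -0.9 -1. ]
```

```bash
python3 -c "
import cv2,numpy as np
a=cv2.imread('pics/fit_top.png');b=cv2.imread('pics/fit_scene.png')
h=min(a.shape[0],b.shape[0]);x=np.hstack([a[:h],b[:h]]);print(x.shape);cv2.imwrite('pics/fit.png',cv2.resize(x,None,fx=.72,fy=.72,interpolation=cv2.INTER_AREA))"
```

```text
(585, 1080, 3)
```

View pics/fit.png

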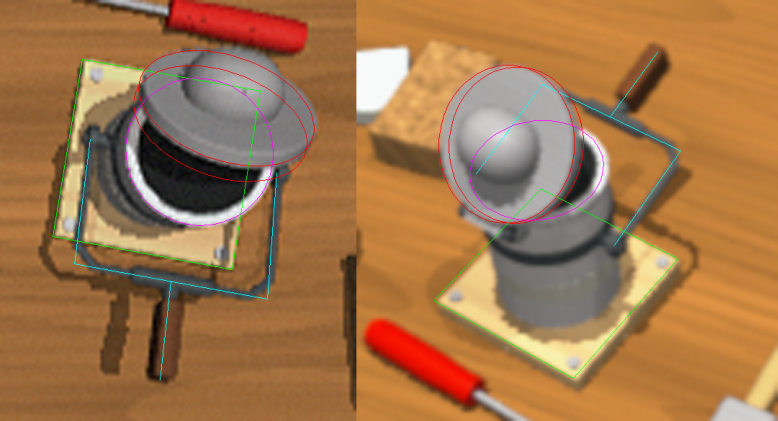

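```bash
cat > st.py <<'E'
from h import *
from station import env
p=np.array([0.5976,-0.1343,-0.1871])
s=env.observe()
M=R.from_rotvec(s['orientation']).as_matrix()
e=np.array(s['eef_pos'])
def toL(P):
    d=np.array(P)-[p[0],p[1],0];c,s_=np.cos(p[2]),np.sin(p[2]);return np.array([c*d[0]+s_*d[1],-s_*d[0]+c*d[1],d[2]])
def show():
    print('t',round(s['t'],2),'q',np.round(s['q'],2),'F',np.round(s['wrist_force'],1),'open',round(s['opening'],2))
    print('tip local',np.round(toL(e+M[:,1]*.173),4),'tool x,z in local:',np.round([np.arctan2(M[1,i],M[0,i])-p[2] for i in(0,2)],3),'down',np.round(M[:,1],3))
def move(Lt): # local target for tip -> tool shifts
    W=toW(p,Lt)[0]; return np.round((W-(e+M[:,1]*.173))@M,4)
if __name__=='__main__': show()
E
python3 st.py
```

```text
t 0.15 q [ 0.95  0.16  1.6  -0.    1.39 -0.21] F [ 0.4 -0.3 -0.1] open 1.0
tip local [-0.4831  0.5807  0.2309] tool x,z in local: [-0.227  1.344] down [-0.001 -0.001 -1.   ]
```

```bash
python3 - <<'E'
from h import *
p=[0.5976,-0.1343,-0.1871]
ph=np.linspace(0,6.283,400)
for l in np.arange(.7,1.3,.1):
    o=[round(l,2)]
    for n,sub in(('top',(360,165)),('scene',(195,115))):
        f=lambda P:(proj(n,toW(p,P))-sub)*4.5
        A=f([lid(l,.056+.052*np.cos(a),.012,.052*np.sin(a)) for a in ph]);B=f([lid(l,.056+.052*np.cos(a),0,.052*np.sin(a)) for a in ph])
        o+=[n,'hump',f(lid(l,.056,.043))[0].astype(int),'out',A.min(0).astype(int),A.max(0).astype(int),'in',B.min(0).astype(int),B.max(0).astype(int)]
    print(*o)
E
```

```text
0.7 top hump [334 101] out [190  72] [432 245] in [183  91] [423 265] scene hump [178 191] out [118  90] [309 308] in [131  94] [321 310]
0.8 top hump [337  84] out [193  69] [437 224] in [186  90] [428 246] scene hump [168 199] out [113  90] [300 310] in [127  92] [313 310]
0.9 top hump [340  68] out [197  66] [442 202] in [189  89] [433 226] scene hump [158 208] out [107  92] [290 313] in [122  91] [304 310]
1.0 top hump [342  51] out [199  64] [446 178] in [192  88] [438 204] scene hump [148 218] out [101  96] [281 315] in [117  93] [296 310]
1.1 top hump [344  35] out [202  61] [451 153] in [195  86] [442 181] scene hump [139 229] out [ 95 102] [272 318] in [111  97] [287 310]
1.2 top hump [346  19] out [204  57] [455 129] in [198  83] [447 157] scene hump [130 241] out [ 88 110] [263 321] in [105 103] [279 311]
1.3 top hump [347   5] out [206  52] [458 105] in [200  79] [451 134] scene hump [121 253] out [ 80 121] [254 323] in [ 97 110] [270 312]
```

>>> carry_out --steps '[{"ty": -0.04, "fingers": 1}, {"ty": -0.04, "roll": -6.5, "fingers": 1}, {"ty": -0.02, "roll": -6.5, "fingers": 1}]'

```text
invalid input at $.steps[0]: expected keys tx, ty, tz, roll, fingers
```

```bash
python3 - <<'E'
from st import *
show();print(move([-.09,0,.29]))
E
```

```text
t 0.15 q [ 0.95  0.16  1.6  -0.    1.39 -0.21] F [ 0.4 -0.3 -0.1] open 1.0
tip local [-0.4831  0.5807  0.2309] tool x,z in local: [-0.227  1.344] down [-0.001 -0.001 -1.   ]
[ 0.5135 -0.0585 -0.4775]
```

>>> carry_out --steps '[{"tx": 0, "ty": -0.04, "tz": 0, "roll": 0, "fingers": 1}, {"tx": 0, "ty": -0.04, "tz": 0, "roll": -6.5, "fingers": 1}, {"tx": 0, "ty": -0.02, "tz": 0, "roll": -6.5, "fingers": 1}, {"tx": 0, "ty": 0, "tz": 0, "roll": 0, "fingers": 1}]'

```text
t: 0.48
eef_pos: [0.2307, 0.5257, 0.5021]
orientation: [-1.578, 0.145, -0.134]
wrist_force: [0.7, 0.1, 0.8]
opening: 0.448
```

```bash
python3 - <<'E'
from st import *
show();print(move([0.007,0,.30]))
E
```

```text
t 0.48 q [ 0.95  0.11  1.46  0.    1.59 -0.45] F [0.7 0.1 0.8] open 0.45
tip local [-0.4842  0.5781  0.3291] tool x,z in local: [0.01  1.581] down [-0.008 -0.011 -1.   ]
[ 0.4858  0.0334 -0.5825]
```

>>> carry_out --steps '[{"tx": 0.025, "ty": 0, "tz": -0.03, "roll": 0, "fingers": 1}, {"tx": 0.025, "ty": 0, "tz": -0.03, "roll": 0, "fingers": 1}, {"tx": 0.025, "ty": 0, "tz": -0.03, "roll": 0, "fingers": 1}, {"tx": 0.025, "ty": 0, "tz": -0.03, "roll": 0, "fingers": 1}, {"tx": 0.025, "ty": 0, "tz": -0.03, "roll": 0, "fingers": 1}, {"tx": 0.025, "ty": 0, "tz": -0.03, "roll": 0, "fingers": 1}, {"tx": 0.025, "ty": 0, "tz": -0.03, "roll": 0, "fingers": 1}, {"tx": 0.025, "ty": 0, "tz": -0.03, "roll": 0, "fingers": 1}, {"tx": 0.025, "ty": 0, "tz": -0.03, "roll": 0, "fingers": 1}, {"tx": 0.025, "ty": 0, "tz": -0.03, "roll": 0, "fingers": 1}, {"tx": 0.025, "ty": 0, "tz": -0.03, "roll": 0, "fingers": 1}, {"tx": 0.025, "ty": 0, "tz": -0.03, "roll": 0, "fingers": 1}, {"tx": 0.025, "ty": 0, "tz": -0.03, "roll": 0, "fingers": 1}, {"tx": 0.025, "ty": 0, "tz": -0.03, "roll": 0, "fingers": 1}, {"tx": 0.025, "ty": 0, "tz": -0.03, "roll": 0, "fingers": 1}, {"tx": 0.025, "ty": 0, "tz": -0.03, "roll": 0, "fingers": 1}, {"tx": 0, "ty": 0, "tz": 0, "roll": 0, "fingers": 1}]'

```text
t: 1.9
eef_pos: [0.5397, -0.0468, 0.4792]
orientation: [-1.58, 0.19, -0.142]
wrist_force: [0.3, -0.0, -0.9]
opening: 0.002
```

```bash
python3 - <<'E'
from st import *
show();print(move([0.007,0,.26]))
E
```

```text
t 1.9 q [-0.3   0.04  1.58 -0.02  1.55 -1.66] F [ 0.3 -0.  -0.9] open 0.0
tip local [-0.0781  0.0721  0.3063] tool x,z in local: [-0.024  1.547] down [-0.032 -0.012 -0.999]
[ 0.0881  0.0451 -0.0692]
```

>>> carry_out --steps '[{"tx": 0.02, "ty": 0, "tz": -0.016, "roll": 0, "fingers": 1}, {"tx": 0.02, "ty": 0, "tz": -0.016, "roll": 0, "fingers": 1}, {"tx": 0.02, "ty": 0.01, "tz": -0.016, "roll": 0, "fingers": 1}, {"tx": 0.02, "ty": 0.01, "tz": -0.016, "roll": 0, "fingers": 1}, {"tx": 0.01, "ty": 0.01, "tz": -0.008, "roll": 0, "fingers": 1}, {"tx": 0, "ty": 0, "tz": 0, "roll": 0, "fingers": 1}]'

```text
t: 2.4
eef_pos: [0.6128, -0.1427, 0.4358]
orientation: [-1.574, 0.213, -0.147]
wrist_force: [-0.2, 0.3, -0.3]
opening: 0.001
```

```bash
python3 - <<'E'
from st import *
show();print(move([0.007,0,.24]))
for n in ["scene","top"]:
    c=env.read_camera(n)["image"]; b=(110,245,180,330) if n=='scene' else (150,290,350,480)
    cv2.imwrite(f"pics/d_{n}.png",cv2.resize(c[b[0]:b[1],b[2]:b[3]],None,fx=4,fy=4,interpolation=cv2.INTER_CUBIC))
E
```

```text
t 2.4 q [-0.42  0.29  1.38 -0.02  1.51 -1.76] F [-0.2  0.3 -0.3] open 0.0
tip local [ 0.0094 -0.0079  0.263 ] tool x,z in local: [-0.042  1.529] down [-0.043 -0.006 -0.999]
[-0.0017  0.0229  0.0082]
```

View pics/d_scene.png

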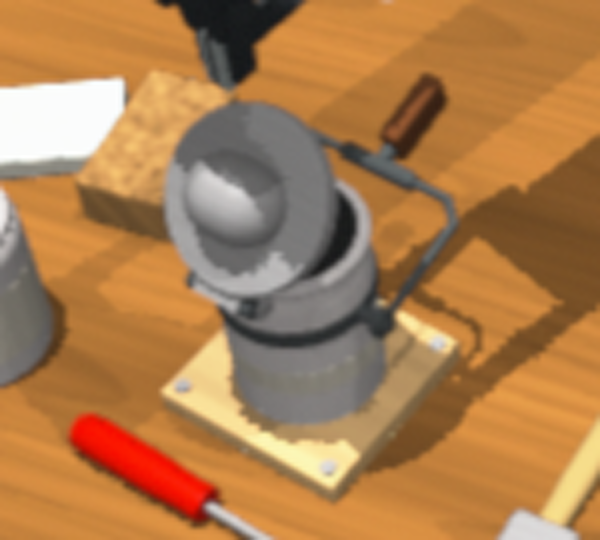

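View pics/d_top.png

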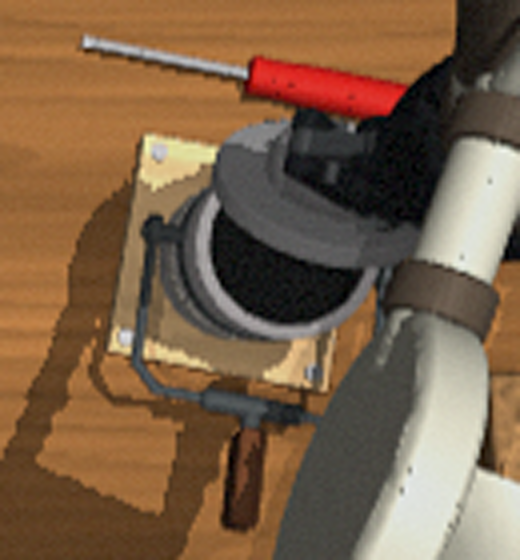

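```bash
python3 - <<'E'
from st import *
print((proj('scene',e+M[:,1]*.173)-[180,110])*4)
l=.85
print((proj('scene',toW(p,[lid(l,.108,.012),lid(l,.098,.012)]))-[180,110])*4)
print(M)
E
```

```text
[[232.85532038  73.56826581]]
[[269.4848606  108.53420594]
 [263.53875229 126.23426647]]
[[ 0.97363852 -0.04126359  0.2243331 ]
 [-0.22478605 -0.00662588  0.97438562]
 [-0.03872024 -0.99912633 -0.01572669]]
```

>>> carry_out --steps '[{"tx": 0, "ty": 0.008, "tz": 0.006, "roll": -2, "fingers": 1}, {"tx": -0.001, "ty": 0.008, "tz": 0.002, "roll": 0, "fingers": 1}, {"tx": 0, "ty": 0.007, "tz": 0, "roll": 0, "fingers": 1}, {"tx": 0, "ty": 0, "tz": 0, "roll": 0, "fingers": 1}]'

```text
t: 2.83
eef_pos: [0.611, -0.1287, 0.4151]
orientation: [-1.576, 0.177, -0.116]
wrist_force: [-0.0, 0.7, -0.1]
opening: 0.002
```

```bash
python3 st.py
```

```text
t 2.83 q [-0.4   0.29  1.42 -0.02  1.46 -1.78] F [-0.   0.7 -0.1] open 0.0
tip local [0.0057 0.0055 0.2423] tool x,z in local: [0.    1.572] down [-0.039 -0.007 -0.999]
```

>>> carry_out --steps '[{"tx": 0.003, "ty": 0.006, "tz": -0.005, "roll": 0, "fingers": 1}, {"tx": 0, "ty": 0.006, "tz": 0, "roll": 0, "fingers": 1}, {"tx": 0, "ty": 0.006, "tz": 0, "roll": 0, "fingers": 1}, {"tx": 0, "ty": 0, "tz": 0, "roll": 0, "fingers": 1}]'

```text
t: 3.17
eef_pos: [0.6121, -0.1336, 0.3962]
orientation: [-1.577, 0.174, -0.117]
wrist_force: [0.3, -0.0, -1.2]
opening: -0.003
```

```bash
python3 st.py
```

```text
t 3.17 q [-0.4   0.31  1.44 -0.02  1.43 -1.79] F [ 0.3 -0.  -1.2] open -0.0
tip local [0.0079 0.0009 0.2233] tool x,z in local: [0.002 1.573] down [-0.038 -0.008 -0.999]
```

>>> carry_out --steps '[{"tx": 0, "ty": 0.005, "tz": 0, "roll": 0, "fingers": 1}, {"tx": 0, "ty": 0.005, "tz": 0, "roll": 0, "fingers": 1}, {"tx": 0, "ty": 0, "tz": 0, "roll": 0, "fingers": 1}]'

```text
t: 3.42
eef_pos: [0.6116, -0.1338, 0.3882]
orientation: [-1.577, 0.174, -0.117]
wrist_force: [-2.2, 1.3, 3.1]
opening: -0.004
```

```bash
python3 - <<'E'
from st import *
show()
for n in ["scene"]:
    c=env.read_camera(n)["image"]; b=(110,245,180,330) if n=='scene' else (150,290,350,480)
    cv2.imwrite(f"pics/e_{n}.png",cv2.resize(c[b[0]:b[1],b[2]:b[3]],None,fx=4,fy=4,interpolation=cv2.INTER_CUBIC))
E
```

```text
t 3.42 q [-0.4   0.31  1.45 -0.02  1.41 -1.78] F [-2.2  1.3  3.1] open -0.0
tip local [0.0076 0.0005 0.2154] tool x,z in local: [1.000e-03 1.573e+00] down [-0.037 -0.008 -0.999]
```

View pics/e_scene.png

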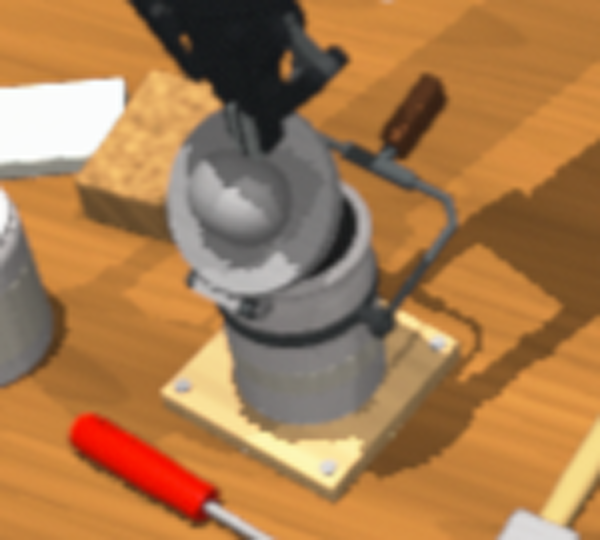

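>>> carry_out --steps '[{"tx": -0.007, "ty": 0.006, "tz": 0, "roll": 0, "fingers": 1}, {"tx": -0.007, "ty": 0.006, "tz": 0, "roll": 0, "fingers": 1}, {"tx": -0.007, "ty": 0.008, "tz": 0, "roll": 0, "fingers": 1}, {"tx": 0, "ty": 0, "tz": 0, "roll": 0, "fingers": 1}]'

```text
t: 3.8
eef_pos: [0.5901, -0.1302, 0.3726]
orientation: [-1.579, 0.17, -0.121]
wrist_force: [-2.1, 0.5, 0.9]
opening: -0.0
```

```bash
python3 st.py
```

```text
t 3.8 q [-0.41  0.27  1.53 -0.02  1.36 -1.79] F [-2.1  0.5  0.9] open -0.0
tip local [-1.320e-02 -1.000e-04  1.997e-01] tool x,z in local: [1.000e-03 1.573e+00] down [-0.032 -0.01  -0.999]
```

>>> carry_out --steps '[{"tx": -0.006, "ty": 0.008, "tz": 0, "roll": 0, "fingers": 1}, {"tx": -0.006, "ty": 0.009, "tz": 0, "roll": 0, "fingers": 1}, {"tx": -0.004, "ty": 0.009, "tz": 0, "roll": 0, "fingers": 1}, {"tx": -0.003, "ty": 0.009, "tz": 0, "roll": 0, "fingers": 1}, {"tx": -0.003, "ty": 0.006, "tz": 0, "roll": 0, "fingers": 1}, {"tx": 0, "ty": 0, "tz": 0, "roll": 0, "fingers": 1}]'

```text
t: 4.3
eef_pos: [0.566, -0.1265, 0.3306]
orientation: [-1.579, 0.169, -0.123]
wrist_force: [-0.8, -0.5, 0.3]
opening: 0.002
```

```bash
python3 st.py
```

```text
t 4.3 q [-0.42  0.25  1.65 -0.02  1.27 -1.8 ] F [-0.8 -0.5  0.3] open 0.0
tip local [-0.0373 -0.0011  0.1576] tool x,z in local: [1.000e-03 1.572e+00] down [-0.03  -0.011 -0.999]
```

>>> carry_out --steps '[{"tx": -0.003, "ty": 0.005, "tz": 0, "roll": 0, "fingers": 1}, {"tx": 0, "ty": 0.005, "tz": 0, "roll": 0, "fingers": 1}, {"tx": 0, "ty": 0.005, "tz": 0, "roll": 0, "fingers": 1}, {"tx": 0, "ty": 0.005, "tz": 0, "roll": 0, "fingers": 1}]'

```text
t: 4.63
eef_pos: [0.5642, -0.1262, 0.3271]
orientation: [-1.581, 0.165, -0.126]
wrist_force: [-15.2, 5.9, 28.2]
opening: 0.0
```

```bash
python3 st.py
```

```text
t 4.63 q [-0.42  0.24  1.66 -0.02  1.26 -1.8 ] F [-15.2   5.9  28.2] open 0.0
tip local [-0.0382 -0.0014  0.1541] tool x,z in local: [0.002 1.573] down [-0.025 -0.013 -1.   ]
```

>>> carry_out --steps '[{"tx": 0, "ty": -0.02, "tz": 0, "roll": 0, "fingers": 1}, {"tx": -0.005, "ty": -0.03, "tz": 0, "roll": 0, "fingers": 0.5}, {"tx": -0.03, "ty": -0.03, "tz": 0, "roll": 0, "fingers": 0}, {"tx": -0.03, "ty": 0, "tz": 0, "roll": 0, "fingers": 0}, {"tx": -0.02, "ty": 0, "tz": 0, "roll": 0, "fingers": 0}, {"tx": 0, "ty": 0, "tz": 0, "roll": 0, "fingers": 0}]'

```text
t: 5.13
eef_pos: [0.4815, -0.1095, 0.4139]
orientation: [-1.584, 0.159, -0.131]
wrist_force: [0.5, 0.0, 0.6]
opening: 0.707
```

```bash
python3 - <<'E'
from st import *
show()
print(move(bail(.24,.125)-np.array([0,0,.018])))
for n in ["scene","wrist"]:
    c=env.read_camera(n)["image"]; b=(110,245,180,330)
    cv2.imwrite(f"pics/f_{n}.png",cv2.resize(c[b[0]:b[1],b[2]:b[3]],None,fx=4,fy=4,interpolation=cv2.INTER_CUBIC) if n=='scene' else c)
E
```

```text
t 5.13 q [-0.46 -0.06  1.8  -0.02  1.41 -1.85] F [0.5 0.  0.6] open 0.71
tip local [-0.1215 -0.0006  0.2409] tool x,z in local: [0.003 1.574] down [-0.02  -0.016 -1.   ]
[0.0022 0.1291 0.0032]
```

View pics/f_scene.png

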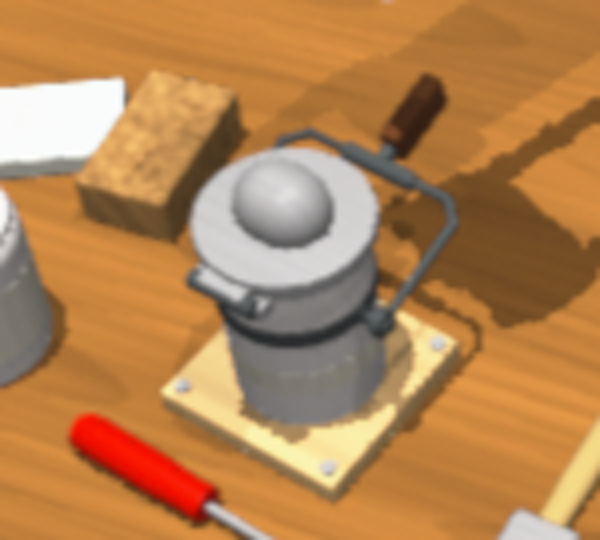

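View pics/f_wrist.png

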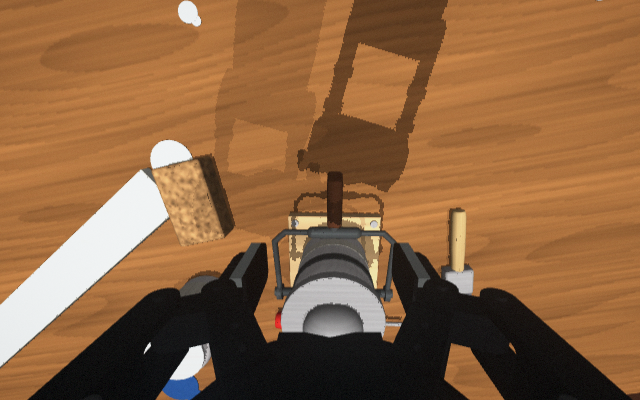

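>>> carry_out --steps '[{"tx": 0, "ty": 0.02, "tz": 0, "roll": 0, "fingers": 0}, {"tx": 0, "ty": 0.02, "tz": 0, "roll": 0, "fingers": 0}, {"tx": 0, "ty": 0.02, "tz": 0, "roll": 0, "fingers": 0}, {"tx": 0, "ty": 0.02, "tz": 0, "roll": 0, "fingers": 0}, {"tx": 0, "ty": 0.02, "tz": 0, "roll": 0, "fingers": 0}, {"tx": 0, "ty": 0.015, "tz": 0, "roll": 0, "fingers": 0}, {"tx": 0, "ty": 0.005, "tz": 0, "roll": 0, "fingers": 0}, {"tx": 0, "ty": 0, "tz": 0, "roll": 0, "fingers": 0}]'

```text
t: 5.9
eef_pos: [0.4866, -0.114, 0.2854]
orientation: [-1.584, 0.156, -0.134]
wrist_force: [-0.3, -0.3, -0.6]
opening: 1.001
```

```bash
python3 - <<'E'
from st import *
show()
print(move(bail(.24,.125)-np.array([0,0,.018])))
for n in ["scene","wrist"]:
    c=env.read_camera(n)["image"]; b=(110,245,180,330)
    cv2.imwrite(f"pics/g_{n}.png",cv2.resize(c[b[0]:b[1],b[2]:b[3]],None,fx=4,fy=4,interpolation=cv2.INTER_CUBIC) if n=='scene' else c)
E
```

```text
t 5.9 q [-0.47  0.1   1.91 -0.02  1.14 -1.84] F [-0.3 -0.3 -0.6] open 1.0
tip local [-0.115  -0.0041  0.1124] tool x,z in local: [0.003 1.574] down [-0.016 -0.017 -1.   ]
[-0.0064  0.0007  0.0041]
```

View pics/g_scene.png

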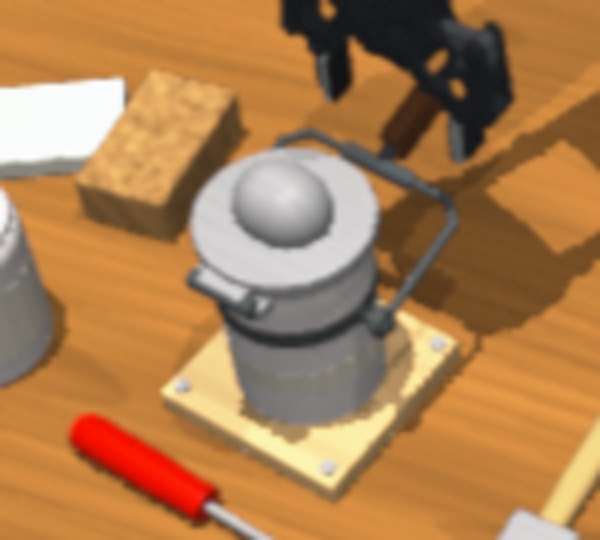

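View pics/g_wrist.png

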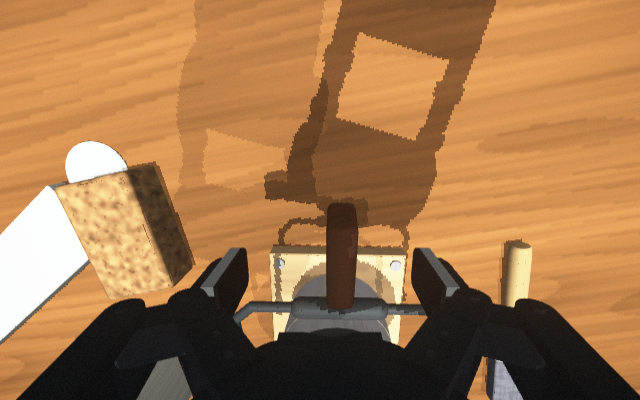

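>>> carry_out --steps '[{"tx": -0.006, "ty": 0, "tz": 0.004, "roll": 0, "fingers": 0}, {"tx": 0, "ty": 0, "tz": 0, "roll": 0, "fingers": 0.5}, {"tx": 0, "ty": 0, "tz": 0, "roll": 0, "fingers": 1}, {"tx": 0, "ty": 0, "tz": 0, "roll": 0, "fingers": 1}, {"tx": 0, "ty": 0, "tz": 0, "roll": 0, "fingers": 1}, {"tx": 0, "ty": 0, "tz": 0, "roll": 0, "fingers": 1}, {"tx": 0, "ty": 0, "tz": 0, "roll": 0, "fingers": 1}, {"tx": 0, "ty": 0, "tz": 0, "roll": 0, "fingers": 1}]'

```text
t: 6.67
eef_pos: [0.4836, -0.1082, 0.2924]
orientation: [-1.584, 0.147, -0.145]
wrist_force: [-1.1, -0.9, -0.3]
opening: 0.148
```

```bash
python3 - <<'E'
from st import *
show()
g=toL(e+M[:,1]*.155)-[0,0,.1];print('r',np.hypot(g[0],g[2]),'ang',np.arctan2(g[2],-g[0]),g)
for n in ["scene","wrist"]:
    c=env.read_camera(n)["image"]; b=(110,245,180,330)
    cv2.imwrite(f"pics/h_{n}.png",cv2.resize(c[b[0]:b[1],b[2]:b[3]],None,fx=4,fy=4,interpolation=cv2.INTER_CUBIC) if n=='scene' else c)
E
```

```text
t 6.67 q [-0.46  0.07  1.93 -0.02  1.14 -1.84] F [-1.1 -0.9 -0.3] open 0.15
tip local [-0.1169  0.0014  0.1194] tool x,z in local: [0.002 1.572] down [-0.003 -0.017 -1.   ]
r 0.12276568347674896 ang 0.3099215560943982 [-0.11691682  0.00167039  0.03744156]
```

View pics/h_wrist.png

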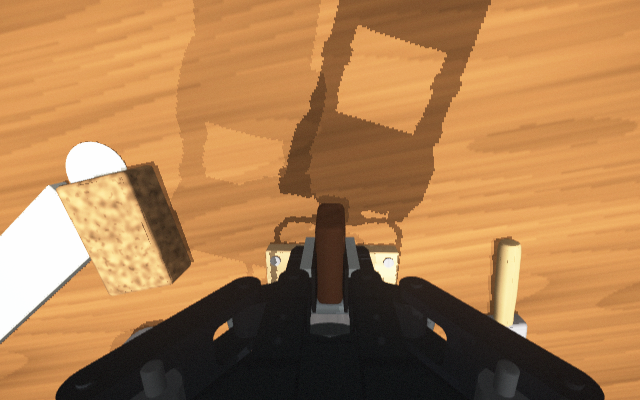

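>>> carry_out --steps '[{"tx": 0.004, "ty": -0.011, "tz": 0, "roll": 0, "fingers": 1}, {"tx": 0.006, "ty": -0.011, "tz": 0, "roll": 0, "fingers": 1}, {"tx": 0.007, "ty": -0.01, "tz": 0, "roll": 0, "fingers": 1}, {"tx": 0.008, "ty": -0.01, "tz": 0, "roll": 0, "fingers": 1}, {"tx": 0, "ty": 0, "tz": 0, "roll": 0, "fingers": 1}]'

```text
t: 7.18
eef_pos: [0.5072, -0.1128, 0.3325]
orientation: [-1.582, 0.159, -0.133]
wrist_force: [4.9, 0.3, -4.9]
opening: 0.148
```

```bash
cat >> st.py <<'E'
def arc(b2,r=None):
    g=toL(e+M[:,1]*.155)-[0,0,.1];rr=np.hypot(g[0],g[2]);b=np.arctan2(g[2],-g[0])
    print('r',round(rr,4),'b',round(b,3),'y',round(g[1],4)); r=r or .123
    for a in b2: 
        d=toW(p,np.array(bail(a,r)))[0]-(e+M[:,1]*.155); print(a,np.round(d@M,4))
E
python3 -c "
from st import *
show();arc([.8,.9,1.0,1.1,1.2,1.3])"
```

```text
t 7.18 q [-0.45  0.09  1.82 -0.02  1.24 -1.82] F [ 4.9  0.3 -4.9] open 0.15
tip local [-0.0954  0.0013  0.1595] tool x,z in local: [1.000e-03 1.572e+00] down [-0.018 -0.015 -1.   ]
r 0.1227 b 0.684 y 0.0016
0.8 [ 0.0092 -0.0108 -0.0018]
0.9 [ 0.0184 -0.019  -0.0019]
1.0 [ 0.0282 -0.0263 -0.0021]
1.1 [ 0.0388 -0.0326 -0.0022]
1.2 [ 0.05   -0.0378 -0.0023]
1.3 [ 0.0616 -0.0419 -0.0024]
```

>>> carry_out --steps '[{"tx": 0.009, "ty": -0.009, "tz": 0, "roll": 0, "fingers": 1}, {"tx": 0.009, "ty": -0.008, "tz": 0, "roll": 0, "fingers": 1}, {"tx": 0.01, "ty": -0.007, "tz": 0, "roll": 0, "fingers": 1}, {"tx": 0.01, "ty": -0.006, "tz": 0, "roll": 0, "fingers": 1}, {"tx": 0, "ty": 0, "tz": 0, "roll": 0, "fingers": 1}]'

```text
t: 7.6
eef_pos: [0.5418, -0.1193, 0.3577]
orientation: [-1.58, 0.18, -0.11]
wrist_force: [2.8, 0.2, -3.4]
opening: 0.151
```

```bash
python3 -c "
from st import *
show();arc([1.1,1.2,1.3,1.4,1.5])
c=env.read_camera('scene')['image'];cv2.imwrite('pics/i.png',cv2.resize(c[80:245,180:330],None,fx=3.5,fy=3.5,interpolation=cv2.INTER_CUBIC))"
```

```text
t 7.6 q [-0.43  0.16  1.69 -0.03  1.33 -1.81] F [ 2.8  0.2 -3.4] open 0.15
tip local [-0.0649  0.0012  0.1848] tool x,z in local: [0.002 1.574] down [-0.045 -0.01  -0.999]
r 0.1212 b 1.013 y 0.0015
1.1 [ 0.0081 -0.0071 -0.0017]
1.2 [ 0.0191 -0.0126 -0.0018]
1.3 [ 0.0306 -0.017  -0.0019]
1.4 [ 0.0425 -0.0202 -0.002 ]
1.5 [ 0.0546 -0.0222 -0.002 ]
```

View pics/i.png

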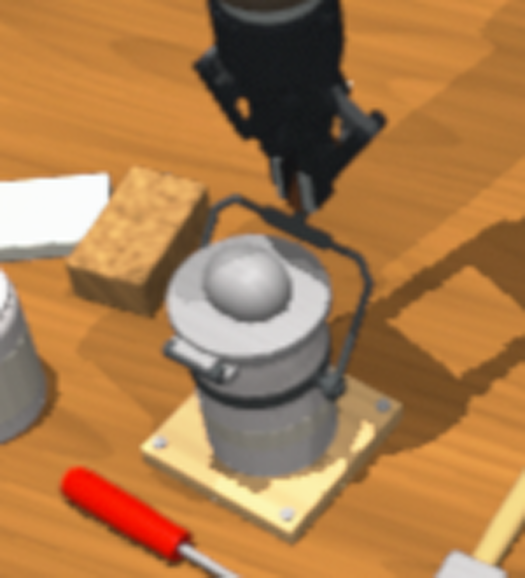

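>>> carry_out --steps '[{"tx": 0.011, "ty": -0.006, "tz": 0, "roll": 0, "fingers": 1}, {"tx": 0.011, "ty": -0.005, "tz": 0, "roll": 0, "fingers": 1}, {"tx": 0.012, "ty": -0.004, "tz": 0, "roll": 0, "fingers": 1}, {"tx": 0.012, "ty": -0.003, "tz": 0, "roll": 0, "fingers": 1}, {"tx": 0, "ty": 0, "tz": 0, "roll": 0, "fingers": 1}]'

```text
t: 8.07
eef_pos: [0.5829, -0.127, 0.3712]
orientation: [-1.579, 0.197, -0.091]
wrist_force: [0.5, -0.5, -3.1]
opening: 0.147
```

```bash
python3 -c "
from st import *
show();arc([1.4,1.5,1.6,1.7,1.771])"
```

```text
t 8.07 q [-0.41  0.26  1.55 -0.03  1.39 -1.79] F [ 0.5 -0.5 -3.1] open 0.15
tip local [-0.0271  0.001   0.1986] tool x,z in local: [0.004 1.576] down [-0.068 -0.007 -0.998]
r 0.1194 b 1.352 y 0.0014
1.4 [ 0.0047 -0.0049 -0.0015]
1.5 [ 0.0168 -0.0072 -0.0016]
1.6 [ 0.029  -0.0083 -0.0017]
1.7 [ 0.0413 -0.0081 -0.0017]
1.771 [ 0.05   -0.0072 -0.0017]
```

>>> carry_out --steps '[{"tx": 0.01, "ty": -0.002, "tz": 0, "roll": 0, "fingers": 1}, {"tx": 0.01, "ty": -0.002, "tz": 0, "roll": 0, "fingers": 1}, {"tx": 0.01, "ty": -0.001, "tz": 0, "roll": 0, "fingers": 1}, {"tx": 0, "ty": 0, "tz": 0, "roll": 0, "fingers": 1}]'

```text
t: 8.4
eef_pos: [0.6089, -0.132, 0.3731]
orientation: [-1.577, 0.207, -0.078]
wrist_force: [0.2, -0.1, -0.9]
opening: 0.147
```

```bash
python3 -c "
from st import *
show();arc([1.6,1.7,1.771,1.85],.12)"
```

```text
t 8.4 q [-0.4   0.33  1.46 -0.04  1.43 -1.78] F [ 0.2 -0.1 -0.9] open 0.15
tip local [-0.0032  0.0009  0.2006] tool x,z in local: [0.005 1.577] down [-0.083 -0.005 -0.997]
r 0.1186 b 1.556 y 0.0013
1.6 [ 0.0051 -0.0018 -0.0013]
1.7 [ 0.0171 -0.0018 -0.0014]
1.771 [ 0.0256 -0.0011 -0.0014]
1.85 [ 0.035   0.0004 -0.0014]
```

>>> carry_out --steps '[{"tx": 0.009, "ty": -0.001, "tz": 0, "roll": 0, "fingers": 1}, {"tx": 0.009, "ty": 0, "tz": 0, "roll": 0, "fingers": 1}, {"tx": 0.009, "ty": 0, "tz": 0, "roll": 0, "fingers": 1}, {"tx": 0.005, "ty": 0.001, "tz": 0, "roll": 0, "fingers": 1}, {"tx": 0.004, "ty": 0, "tz": 0, "roll": 0, "fingers": 1}]'

```text
t: 8.82
eef_pos: [0.639, -0.1378, 0.3695]
orientation: [-1.576, 0.219, -0.065]
wrist_force: [-3.6, -0.1, -0.2]
opening: 0.145
```

```bash
python3 -c "
from st import *
show();arc([1.771,1.85],.12)
c=env.read_camera('scene')['image'];cv2.imwrite('pics/j.png',cv2.resize(c[80:245,180:330],None,fx=3.5,fy=3.5,interpolation=cv2.INTER_CUBIC))"
```

```text
t 8.82 q [-0.39  0.42  1.35 -0.04  1.46 -1.77] F [-3.6 -0.1 -0.2] open 0.15
tip local [0.0247 0.0007 0.1974] tool x,z in local: [0.005 1.578] down [-0.098 -0.002 -0.995]
r 0.1183 b 1.796 y 0.0011
1.771 [-0.0028 -0.002  -0.0011]
1.85 [ 0.0066 -0.0007 -0.0011]
```

View pics/j.png

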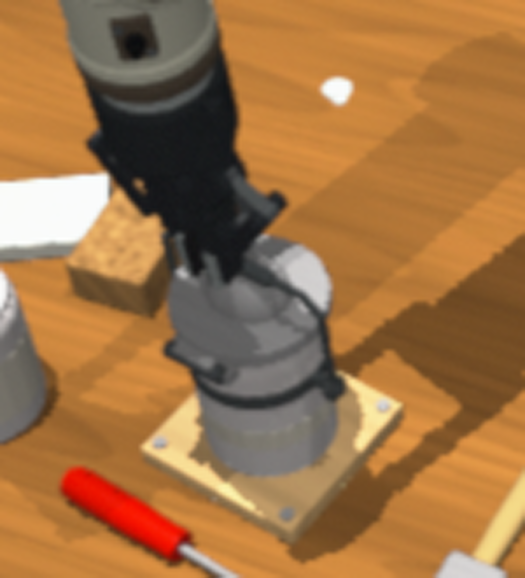

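Force has begun to build at the stop (b≈1.79 measured); a little more push to confirm it is home.

>>> carry_out --steps '[{"tx": 0.006, "ty": 0, "tz": 0, "roll": 0, "fingers": 1}, {"tx": 0.006, "ty": 0, "tz": 0, "roll": 0, "fingers": 1}]'

```text
t: 9.03
eef_pos: [0.6498, -0.14, 0.3667]
orientation: [-1.576, 0.222, -0.063]
wrist_force: [-4.2, -1.4, -1.3]
opening: 0.143
```

```bash
python3 -c "
from st import *
show();arc([1.771],.12)"
```

```text
t 9.03 q [-0.39  0.45  1.32 -0.04  1.47 -1.77] F [-4.2 -1.4 -1.3] open 0.14
tip local [0.0351 0.0006 0.1946] tool x,z in local: [0.005 1.577] down [-0.102 -0.002 -0.995]
r 0.1184 b 1.888 y 0.001
1.771 [-0.0135 -0.0037 -0.001 ]
```

```bash
python3 -c "
from st import *
for n,b in(('scene',(110,230,190,320)),('top',(140,280,340,490))):
    c=env.read_camera(n)['image'];cv2.imwrite(f'pics/k_{n}.png',cv2.resize(c[b[0]:b[1],b[2]:b[3]],None,fx=4,fy=4,interpolation=cv2.INTER_CUBIC))
cv2.imwrite('pics/k_wrist.png',env.read_camera('wrist')['image'])
show()"
```

```text
t 9.03 q [-0.39  0.45  1.32 -0.04  1.47 -1.77] F [-4.2 -1.4 -1.3] open 0.14
tip local [0.0351 0.0006 0.1946] tool x,z in local: [0.005 1.577] down [-0.102 -0.002 -0.995]
```

View pics/k_scene.png

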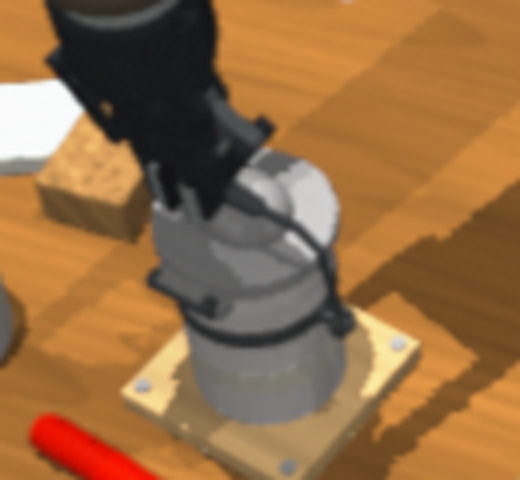

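View pics/k_wrist.png

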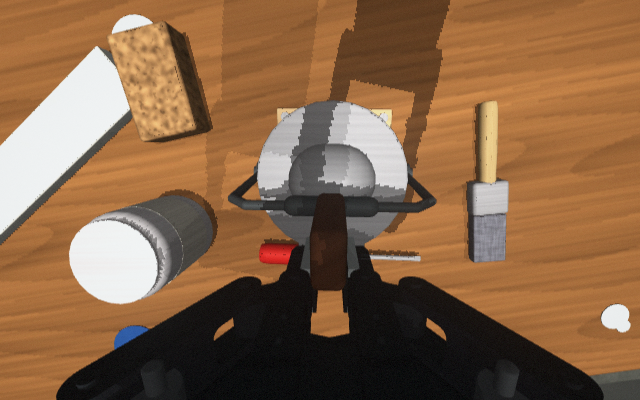

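View pics/k_top.png

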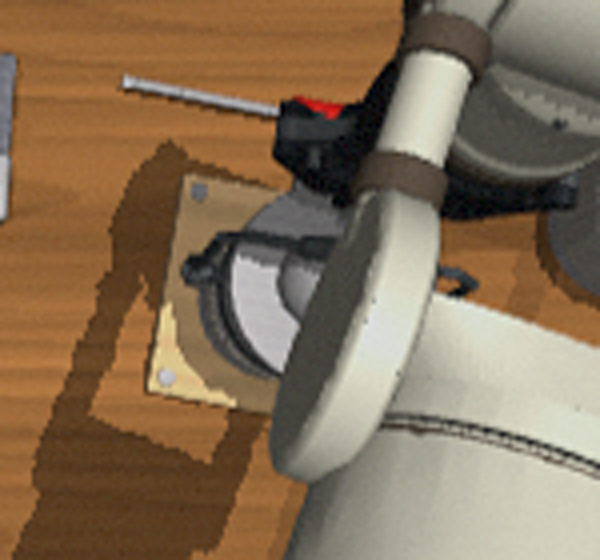

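```bash
python3 -c "
from st import *
c=env.read_camera('wrist');CAL['wrist']=(c['fx'],c['cx'],c['cy'],c['xyz'],c['attitude'])
for b in(1.57,1.65,1.71,1.771,1.83,1.9):
    print(b,'wrist bar',proj('wrist',toW(p,[bail(b,.085),bail(b,.085,.06),bail(b,.148)])).round(0).tolist(),'top',((proj('top',toW(p,[bail(b,.085,.05)]))-[340,140])*4).round(0).tolist(),'scene',((proj('scene',toW(p,[bail(b,.085),bail(b,.085,.03)]))-[190,110])*4).round(0).tolist())
print(proj('wrist',toW(p,[[0,0,.185],[-.052,0,.154]])))
"
```

```text
1.57 wrist bar [[330.0, 187.0], [434.0, 188.0], [326.0, 212.0]] top [[246.0, 262.0]] scene [[233.0, 176.0], [277.0, 198.0]]
1.65 wrist bar [[330.0, 198.0], [433.0, 199.0], [326.0, 243.0]] top [[248.0, 248.0]] scene [[225.0, 184.0], [270.0, 206.0]]
1.71 wrist bar [[329.0, 207.0], [432.0, 208.0], [326.0, 265.0]] top [[249.0, 238.0]] scene [[220.0, 191.0], [264.0, 213.0]]
1.771 wrist bar [[329.0, 215.0], [431.0, 216.0], [326.0, 285.0]] top [[251.0, 228.0]] scene [[214.0, 198.0], [258.0, 220.0]]
1.83 wrist bar [[329.0, 222.0], [430.0, 223.0], [326.0, 302.0]] top [[252.0, 218.0]] scene [[209.0, 205.0], [253.0, 227.0]]
1.9 wrist bar [[329.0, 231.0], [428.0, 232.0], [326.0, 320.0]] top [[253.0, 207.0]] scene [[203.0, 214.0], [247.0, 236.0]]
[[329.59489425 187.04040908]
 [330.97132816 101.0021123 ]]
```

>>> carry_out --steps '[{"tx": 0, "ty": 0, "tz": 0, "roll": 0, "fingers": 0.5}, {"tx": 0, "ty": 0, "tz": 0, "roll": 0, "fingers": 0.3}, {"tx": 0, "ty": 0, "tz": 0, "roll": 0, "fingers": 0.2}, {"tx": 0, "ty": 0, "tz": 0, "roll": 0, "fingers": 0.2}]'

```text
t: 9.57
eef_pos: [0.6516, -0.14, 0.3702]
orientation: [-1.579, 0.211, -0.073]
wrist_force: [-0.1, 0.1, 0.4]
opening: 0.707
```

```bash
python3 -c "
from st import *
show()
c=env.read_camera('wrist');cv2.imwrite('pics/l_wrist.png',c['image'])
CAL['wrist']=(c['fx'],c['cx'],c['cy'],c['xyz'],c['attitude'])
for b in(1.65,1.71,1.771,1.83):
    print(b,'wrist bar',proj('wrist',toW(p,[bail(b,.085),bail(b,.085,.06),bail(b,.148)])).round(0).tolist())
print(proj('wrist',toW(p,[[0,0,.185],[-.052,0,.154]])))
"
```

```text
t 9.57 q [-0.38  0.45  1.31 -0.04  1.46 -1.77] F [-0.1  0.1  0.4] open 0.71
tip local [0.0393 0.0005 0.1978] tool x,z in local: [0.005 1.578] down [-0.089 -0.006 -0.996]
1.65 wrist bar [[330.0, 191.0], [433.0, 192.0], [327.0, 233.0]]
1.71 wrist bar [[330.0, 199.0], [432.0, 200.0], [327.0, 254.0]]
1.771 wrist bar [[330.0, 207.0], [430.0, 208.0], [327.0, 274.0]]
1.83 wrist bar [[330.0, 215.0], [429.0, 216.0], [327.0, 291.0]]
[[330.01247279 179.74682334]
 [331.45646726  94.63488808]]
```

View pics/l_wrist.png

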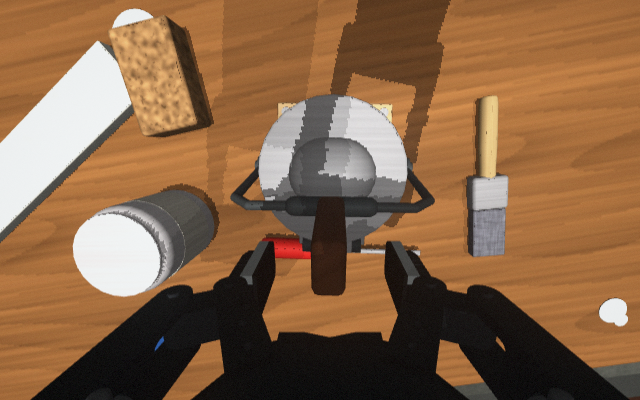

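>>> carry_out --steps '[{"tx": 0, "ty": -0.02, "tz": 0, "roll": 0, "fingers": 0}, {"tx": 0, "ty": -0.03, "tz": 0, "roll": 0, "fingers": 0}, {"tx": 0, "ty": -0.03, "tz": 0, "roll": 0, "fingers": 0}, {"tx": 0, "ty": -0.03, "tz": 0, "roll": 0, "fingers": 0}, {"tx": -0.03, "ty": -0.01, "tz": 0.03, "roll": 0, "fingers": 0}, {"tx": -0.03, "ty": 0, "tz": 0.03, "roll": 0, "fingers": 0}, {"tx": -0.03, "ty": 0, "tz": 0.03, "roll": 0, "fingers": 0}, {"tx": -0.03, "ty": 0, "tz": 0.03, "roll": 0, "fingers": 0}, {"tx": -0.03, "ty": 0, "tz": 0.03, "roll": 0, "fingers": 0}, {"tx": -0.03, "ty": 0, "tz": 0.03, "roll": 0, "fingers": 0}, {"tx": -0.03, "ty": 0, "tz": 0.03, "roll": 0, "fingers": 0}, {"tx": -0.03, "ty": 0, "tz": 0.03, "roll": 0, "fingers": 0}, {"tx": -0.03, "ty": 0, "tz": 0.03, "roll": 0, "fingers": 0}, {"tx": 0, "ty": 0, "tz": 0, "roll": 0, "fingers": 0}]'

```text
t: 10.78
eef_pos: [0.4486, 0.1709, 0.5158]
orientation: [-1.577, 0.195, -0.098]
wrist_force: [0.3, -0.0, 0.3]
opening: 1.004
```

```bash
python3 -c "
from st import *
show()
X=[]
for n,b in(('scene',(125,225,190,290)),('top',(165,265,355,455))):
    c=env.read_camera(n)['image'];X.append(cv2.resize(c[b[0]:b[1],b[2]:b[3]],None,fx=4,fy=4,interpolation=cv2.INTER_CUBIC))
    cv2.imwrite(f'pics/m_{n}full.png',c)
    o=[b[2],b[0]]
    for a in(1.65,1.71,1.771):
        print(n,a,((proj(n,toW(p,[bail(a,.085),bail(a,.148),bail(a,.085,.06),bail(a,0,.062)]))-o)*4).round(0).tolist())
cv2.imwrite('pics/m.png',np.hstack(X))
"
```

```text
t 10.78 q [ 0.11 -0.12  1.67  0.    1.66 -1.27] F [ 0.3 -0.   0.3] open 1.0
tip local [-0.2136  0.2692  0.3431] tool x,z in local: [0.    1.572] down [-0.062 -0.005 -0.998]
scene 1.65 [[225.0, 124.0], [204.0, 47.0], [314.0, 169.0], [338.0, 263.0]]
scene 1.71 [[220.0, 131.0], [193.0, 58.0], [309.0, 175.0], [338.0, 263.0]]
scene 1.771 [[214.0, 138.0], [183.0, 71.0], [303.0, 183.0], [338.0, 263.0]]
top 1.65 [[291.0, 167.0], [330.0, 144.0], [167.0, 145.0], [132.0, 172.0]]
top 1.71 [[292.0, 157.0], [333.0, 125.0], [169.0, 134.0], [132.0, 172.0]]
top 1.771 [[293.0, 147.0], [335.0, 106.0], [170.0, 124.0], [132.0, 172.0]]
```

View pics/m.png

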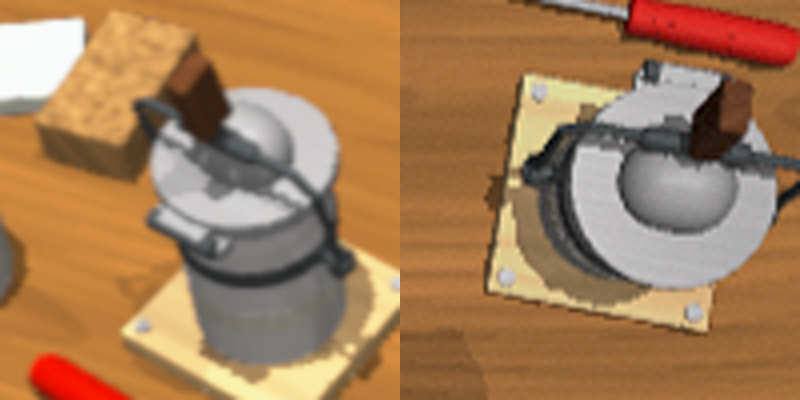

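View pics/m_topfull.png

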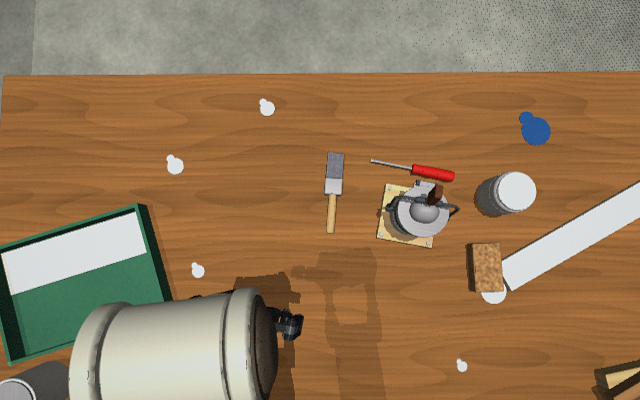

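```bash
python3 -c "
from st import *
show();print(move([-.04,0,.31]),move([-.04,0,.222]))"
```

```text
t 10.88 q [ 0.1  -0.12  1.66 -0.    1.66 -1.28] F [ 0.6  0.2 -0.6] open 1.0
tip local [-0.2103  0.266   0.3426] tool x,z in local: [-0.003  1.569] down [-0.061 -0.008 -0.998]
[ 0.1727  0.0278 -0.265 ] [ 0.1779  0.1156 -0.2633]
```

>>> carry_out --steps '[{"tx": 0.018, "ty": 0, "tz": -0.028, "roll": 0, "fingers": 1}, {"tx": 0.018, "ty": 0, "tz": -0.028, "roll": 0, "fingers": 1}, {"tx": 0.018, "ty": 0, "tz": -0.028, "roll": 0, "fingers": 1}, {"tx": 0.018, "ty": 0, "tz": -0.028, "roll": 0, "fingers": 1}, {"tx": 0.018, "ty": 0, "tz": -0.028, "roll": 0, "fingers": 1}, {"tx": 0.018, "ty": 0, "tz": -0.028, "roll": 0, "fingers": 1}, {"tx": 0.018, "ty": 0, "tz": -0.028, "roll": 0, "fingers": 1}, {"tx": 0.018, "ty": 0, "tz": -0.028, "roll": 0, "fingers": 1}, {"tx": 0.015, "ty": 0, "tz": -0.02, "roll": 0, "fingers": 1}, {"tx": 0, "ty": 0, "tz": 0, "roll": 0, "fingers": 1}, {"tx": 0, "ty": 0, "tz": 0, "roll": 0, "fingers": 1}]'

```text
t: 11.8
eef_pos: [0.5684, -0.132, 0.5107]
orientation: [-1.583, 0.203, -0.12]
wrist_force: [0.4, 0.4, -0.7]
opening: -0.002
```

```bash
python3 -c "
from st import *
show();print(move([-.04,0,.222]))"
```

```text
t 11.8 q [-0.43  0.15  1.4  -0.03  1.64 -1.79] F [ 0.4  0.4 -0.7] open -0.0
tip local [-0.0379 -0.0071  0.3379] tool x,z in local: [-0.018  1.554] down [-0.054 -0.013 -0.998]
[0.0037 0.1157 0.0098]
```

>>> carry_out --steps '[{"tx": 0, "ty": 0.025, "tz": 0.004, "roll": -1, "fingers": 1}, {"tx": 0, "ty": 0.025, "tz": 0.003, "roll": 0, "fingers": 1}, {"tx": 0, "ty": 0.025, "tz": 0.002, "roll": 0, "fingers": 1}, {"tx": 0, "ty": 0.025, "tz": 0, "roll": 0, "fingers": 1}, {"tx": 0, "ty": 0.014, "tz": 0, "roll": 0, "fingers": 1}, {"tx": 0, "ty": 0, "tz": 0, "roll": 0, "fingers": 1}]'

```text
t: 12.3
eef_pos: [0.5636, -0.1272, 0.3945]
orientation: [-1.585, 0.187, -0.114]
wrist_force: [-1.0, 1.3, 0.3]
opening: 0.0
```

```bash
python3 -c "
from st import *
show();print(move([.0,0,.222]))"
```

```text
t 12.3 q [-0.42  0.19  1.58 -0.03  1.41 -1.8 ] F [-1.   1.3  0.3] open 0.0
tip local [-0.0424 -0.0036  0.2217] tool x,z in local: [-0.005  1.567] down [-0.048 -0.015 -0.999]
[ 0.0424 -0.0022  0.0037]
```

>>> carry_out --steps '[{"tx": 0.01, "ty": -0.001, "tz": 0.002, "roll": 0, "fingers": 1}, {"tx": 0.01, "ty": -0.001, "tz": 0.001, "roll": 0, "fingers": 1}, {"tx": 0.01, "ty": 0, "tz": 0, "roll": 0, "fingers": 1}, {"tx": 0.005, "ty": 0, "tz": 0, "roll": 0, "fingers": 1}, {"tx": 0.004, "ty": 0, "tz": 0, "roll": 0, "fingers": 1}]'

```text
t: 12.72
eef_pos: [0.6031, -0.131, 0.3979]
orientation: [-1.586, 0.186, -0.114]
wrist_force: [-0.6, 0.2, 0.3]
opening: 0.001
```

```bash
python3 st.py
```

```text
t 12.72 q [-0.4   0.29  1.46 -0.03  1.43 -1.78] F [-0.6  0.2  0.3] open 0.0
tip local [-0.0027  0.      0.2251] tool x,z in local: [-0.004  1.568] down [-0.047 -0.016 -0.999]
```

>>> carry_out --steps '[{"tx": 0.004, "ty": 0, "tz": 0, "roll": 0, "fingers": 1}, {"tx": 0.004, "ty": 0, "tz": 0, "roll": 0, "fingers": 1}, {"tx": 0.004, "ty": 0, "tz": 0, "roll": 0, "fingers": 1}]'

```text
t: 12.97
eef_pos: [0.6115, -0.1325, 0.3981]
orientation: [-1.584, 0.204, -0.096]
wrist_force: [-19.0, 3.2, 10.1]
opening: 0.0
```

```bash
python3 st.py
```

```text
t 12.97 q [-0.4   0.31  1.43 -0.04  1.46 -1.77] F [-19.    3.2  10.1] open 0.0
tip local [0.0019 0.     0.2256] tool x,z in local: [-0.004  1.568] down [-0.07  -0.012 -0.997]
```

>>> carry_out --steps '[{"tx": -0.01, "ty": 0, "tz": 0, "roll": 0, "fingers": 1}, {"tx": -0.02, "ty": -0.01, "tz": 0, "roll": 0, "fingers": 1}, {"tx": -0.02, "ty": -0.03, "tz": 0, "roll": 0, "fingers": 1}, {"tx": -0.02, "ty": -0.03, "tz": 0.02, "roll": 0, "fingers": 1}, {"tx": -0.03, "ty": -0.03, "tz": 0.03, "roll": 0, "fingers": 1}, {"tx": -0.03, "ty": -0.02, "tz": 0.03, "roll": 0, "fingers": 0.5}, {"tx": -0.03, "ty": 0, "tz": 0.03, "roll": 0, "fingers": 0}, {"tx": -0.03, "ty": 0, "tz": 0.03, "roll": 0, "fingers": 0}, {"tx": 0, "ty": 0, "tz": 0.03, "roll": 0, "fingers": 0}, {"tx": 0, "ty": 0, "tz": 0.03, "roll": 0, "fingers": 0}, {"tx": 0, "ty": 0, "tz": 0, "roll": 0, "fingers": 0}, {"tx": 0, "ty": 0, "tz": 0, "roll": 0, "fingers": 0}]'

```text
t: 13.97
eef_pos: [0.4716, 0.0957, 0.529]
orientation: [-1.581, 0.202, -0.104]
wrist_force: [-0.2, 0.6, -0.4]
opening: 0.978
```

```bash
python3 -c "
from st import *
show()
X=[]
for n,b in(('scene',(125,225,190,290)),('top',(165,265,355,455))):
    c=env.read_camera(n)['image'];X.append(cv2.resize(c[b[0]:b[1],b[2]:b[3]],None,fx=4,fy=4,interpolation=cv2.INTER_CUBIC))
cv2.imwrite('pics/n.png',np.hstack(X))
"
```

```text
t 13.97 q [-0.05 -0.12  1.64 -0.01  1.69 -1.43] F [-0.2  0.6 -0.4] open 0.98
tip local [-0.1771  0.1988  0.3563] tool x,z in local: [-0.008  1.564] down [-0.063 -0.01  -0.998]
```

View pics/n.png

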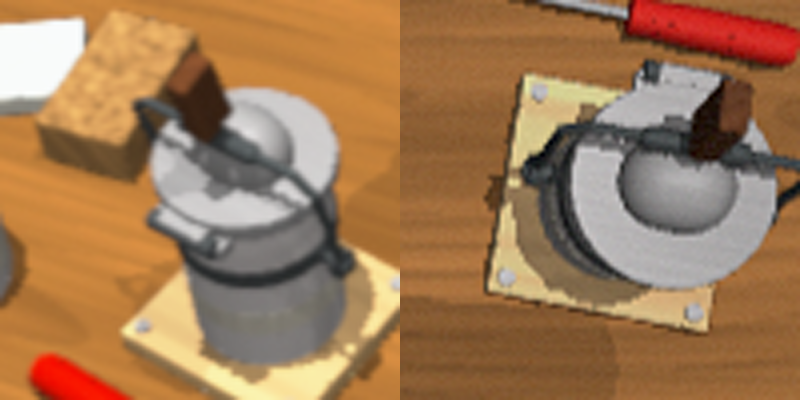

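The picture is the same as before the push: the lid is flush, the bail is past centre, and the bail stayed put under 19 N.

```bash
python3 -c "
from station import env
print(env.hand_in())"
```

```text
the job is handed in; nothing more can be done
None
```

The lid is shut and the bail is over the hump, past centre and against its stop. I handed the job in at about 14 s with the gripper open and clear of everything.

- **Lid:** I pushed it down at the lip with the closed fingertips and finished with about 28 N. The tip stopped at 154 mm above the bench, which is the shut height.
- **Bail:** I pinched the paddle, swung it up and over, and let go. A later push with the closed fingers met a firm stop at about 19 N. The fingertip stood where the 1.771 rad stop predicts, within a few millimetres. Pictures before and after that push look the same.
- **Disagreements:** While I still held the paddle, the gripper followed through to about 1.89 rad with only 4 N, so the pads probably slid on the paddle. The bail angles I read from the pictures ranged from 1.68 to 1.80 rad. I went by the push test instead.
- **Other objects:** The brush, screwdriver, sanding block and paint tin look unmoved in the overhead picture, taken before the last push. I did not check them again afterwards beyond what shows in the close-ups.

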